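Lock the copper blank and hold the guarded clamp lever down

ROBOT

A 7-joint arm with a two-finger parallel gripper is mounted at the origin on the work surface. World frame = base frame: x ahead of the robot, y to its left, z up, the work surface at z = 0. Lengths are in mm, angles in rad, forces in N, time in s.
With the tool pointing down it reaches from about 425 to 950 mm from the base axis. Payload 16.7 kg.
Tool frame: the origin (TCP) lies between the finger pads; the fingertips stand 11 mm ahead of it and the grasp point (between the pads) lies 8 mm behind it; z points along the fingers, y is the direction in which the jaws open and shut (so a half turn about z gives the same grasp; the last joint's range is limited). The gripper opens to 94 mm and grips with 3 to 60 N. Pads are 16 mm wide; open, the fingers measure 119 mm over their backs; the gripper's body (75 mm by 177 mm) begins 78 mm behind the grasp point.
Start: joints at [-1.482, 0.426, 0.074, 1.606, -0.034, 1.111, -0.067], TCP at [159.669, 655.805, 216.467] pointing down, gripper open.
Joint ranges: [-2.85, 2.85], [-0.5, 2.14], [-1.23, 1.37], [0.21, 2.46], [-1.02, 4.16], [0.16, 2.05], [-2.73, 2.73]. Speed limits (rad/s): [1.89, 1.89, 2.39, 2.39, 3.01, 3.01, 3.01].

INTERFACE

Orientations are given as a unit quaternion [x, y, z, w].
In Python, from workcell import * gives the robot as it stands. Calls block until the motion is done:
- movep(position, orientation): joint-space move of the TCP to a pose.
- movel(position, rot=None, velocity=150): straight line of the TCP; rot=None keeps the orientation; velocity is the mean speed in mm/s.
- move_joints(angles): joint-space move.
- gripper_open() and grab(grip_force=None): open the fingers fully, or close them until they stop; grip_force is the grip in N (None keeps the last).
- wait(seconds).
- ik(position, orientation): joint angles nearest the present ones, or None.
- grab_frame(name): name is "side" or "top"; returns the picture (400x640x3 uint8, red, green, blue); there is no depth.
- calibration(name): a dict with "fx", "fy", "cx", "cy" (pixels), "R" (3x3) and "t" (3): a world point X has camera coordinates R X + t. Camera axes: x right, y down, z forward; pixel columns grow to the right and rows downward; lengths in mm; the calibration is good to about 2 mm. A picture is of the moment at which its call begins. calibration takes no time and is no camera call.
A pose or a line that the arm cannot do raises IKError and nothing moves.
- hand_in(): hands the job in, once; it reports no verdict.
Readings, each from a call of its own:
- get_time_s(): time.
- get_joint_positions(): joint angles.
- get_joint_vel(): joint speeds.
- get_tau(): joint torques, N m.
- get_eef_pos(): TCP position.
- get_tool_rot(): TCP orientation.
- get_contact_force(): force on the tool from outside, world axes, zero at the start.
- get_ft_torque(): the same for the moment, N m.
- get_finger_gap(): opening from 0.0 (shut) to 1.0 (fully open).
Only numpy, scipy, OpenCV 4.12 (cv2) and the standard library are available. Lean on these libraries where they do the work, as an engineer would, in place of code of your own. Each camera call takes 0.05 s, during which the arm holds its last target. There are 200 camera calls.

TASK

Lock the copper blank in the hold-down clamp: pick up the mallet and knock the steel locating pin down flush with its bush (with the mallet, not with the gripper), then put the mallet back down on the bench top and let go of it. Next flip the safety catch up and over to its side, out of the lever's way, and only then pull the clamp lever by its crossbar all the way towards the robot side and keep holding it there against its spring: the program finishes while the gripper is holding the lever. Leave the copper dish, the tin and the steel block alone.

Things in the scene. Friction and masses are not known exactly. Their poses are not given: they have to be found in the camera images.
- fixture: hold-down clamp fixed to the bench. Dark steel bed, x -130..130, y -140..100, 30 mm high, in this frame; origin under it at bench level; front (-x) roughly faces the robot, yaw varies. A 3 mm copper blank lies fixed on it. Two green cheeks (y +-30, x -15..35, top 130 mm) carry the lever; a green post (y 68..88, x -12..18, top 165 mm) carries the catch.
- jaw_mid (a point): middle of the underside of the steel jaw bar (100 mm along the fixture's y, 24 mm wide) on a round ram in a green nose (x -65..-15, y +-18, top 110 mm). It hangs 51 mm above the bench and sinks up to 17 mm as the lever is pulled; nothing needs to touch it.
- pin (a joint): locating pin, m driven down: 0 = pin top 20 mm above its bush, 0.0195 = fully home, 0.5 mm proud of the bush. Starts between 0 and 0.004. Stiff (about 6 N), stays where it is left, does not spring back.
- pin_top (a point): centre of the flat top of the locating pin, a plain vertical steel pin 12 mm in diameter. It stands at x -55, y -100 mm in the fixture's frame, in a steel bush 28 mm in diameter whose flat top is 60 mm above the bench; the pin top is at 80 mm when joint pin is 0.
- catch (a joint): safety catch, rad: 0 = lying level across the front of the lever and blocking it, 1.57 = standing straight up, 1.95 = stop, leaning outwards to the fixture's +y side. It turns about the fixture's x direction: its free end (at -y) goes up and over to +y. Light friction (about 0.03 N m); past upright it stays over by itself.
- catch_grip (a point): point in the middle of the catch's finger grip, a round steel bar 16 mm in diameter and 58 mm long (29 mm either side of this point) that sticks out along the fixture's -x from the catch's free end. At joint 0: x -40, y -20, z 150 mm in the fixture's frame.
- catch_hinge (a point): point on the catch's hinge axis (the axis runs along the fixture's x) level with catch_grip, fixed to the fixture at x -40, y +70, z 150 mm; catch_grip moves round it on a circle of 90 mm radius.
- lever (a joint): clamp lever, rad pulled: 0 = rest, leaning back 0.45 rad from upright (away from the robot side); 1.10 = stop, leaning 0.65 rad to the front (fixture's -x). It is sprung back to 0: the pull at the crossbar grows from about 2 to 9 N. With the catch down it is blocked after about 0.1 rad.
- lever_grip (a point): centre of the lever's crossbar, a round black bar 22 mm in diameter and 84 mm long along the fixture's y, at the top of the steel lever arm (18 by 16 mm). At joint 0: x +65, y 0, z 235 mm in the fixture's frame.
- lever_hinge (a point): point on the lever's hinge axis (along the fixture's y), fixed to the fixture at x 0, y 0, z 100 mm; lever_grip moves round it on a circle of 150 mm radius, over the top and towards the fixture's -x.
- mallet: 0.36 kg mallet standing on its flat striking face: dark wooden barrel head 64 mm in diameter, 80 mm high, axis vertical; light flat-sided handle 22 mm wide, 26 mm high, level, centreline 40 mm above the face, running along the mallet's -x to 215 mm from the head's axis. Origin: centre of the lower (striking) face, z up.
- mallet_head (a point): middle of the mallet's barrel head, 40 mm above the striking face.
- mallet_grip (a point): point on the handle's centreline, 55 mm from the head's axis and 40 mm above the striking face: a good place to grip, across the handle.
- dish: copper bowl 100 mm across and 40 mm high; bystander, origin under its centre.
- tin: closed aluminium tin 60 mm in diameter, 75 mm high; bystander, origin under its centre.
- dapping_block: steel block, 55 mm cube; bystander, origin under its centre.
There are look-alikes about, which are no part of the job. Of the things that look like the mallet, take the one that is nearest to the robot's base at the start.

How it is judged:
By the outcome, as a careful person would: the job done as asked, in the order asked, and still so for the second after the job is handed in, while the arm keeps its last pose, push and grip.
It also fails if it takes over 72 s, if anything falls off the work surface, if the arm or the gripper's body presses on something with over 40 N, if the wrist force passes 120 N, or if a joint passes its speed limit or range.

## Working session

There is one attempt and no reset: what is moved stays moved. The work goes in short steps, each a Python script; the robot and the scene stay as the last script left them, time stands still between calls to the robot, and variables do not carry over. Pictures are saved under pics/ and viewed, about 8 in all and at most 12, crops included, and the job is handed in when it is done.

```bash
ls; mkdir -p pics; python3 - <<'E'
from workcell import *
import cv2
for n in ("side","top"):
    cv2.imwrite(f"pics/{n}0.png",grab_frame(n)[:,:,::-1]); print(n,calibration(n))
print(get_time_s(),get_tool_rot())
E
```

```text
pics
side {'fx': 388.8110995583653, 'fy': 388.8110995583653, 'cx': 312.5754689387664, 'cy': 200.79692378609712, 'R': array([[ 0.92142515, -0.38824955, -0.01542652],
       [-0.20901488, -0.46180049, -0.86200527],
       [ 0.32754918,  0.79749771, -0.50666452]]), 't': array([-563.48507177,  193.43732633, 1306.46410339])}
top {'fx': 419.6858032491014, 'fy': 419.6858032491014, 'cx': 329.5614012023936, 'cy': 201.54106312817348, 'R': array([[ 0.01298559, -0.99985439,  0.01107129],
       [-0.99639879, -0.01386695, -0.08364907],
       [ 0.08379042, -0.00994519, -0.99643377]]), 't': array([-127.07142992,  610.68362049, 1429.32426376])}
0.1 [ 1.19136322e-01  9.92877731e-01 -5.90073268e-04 -3.12644240e-05]
```

View pics/top0.png

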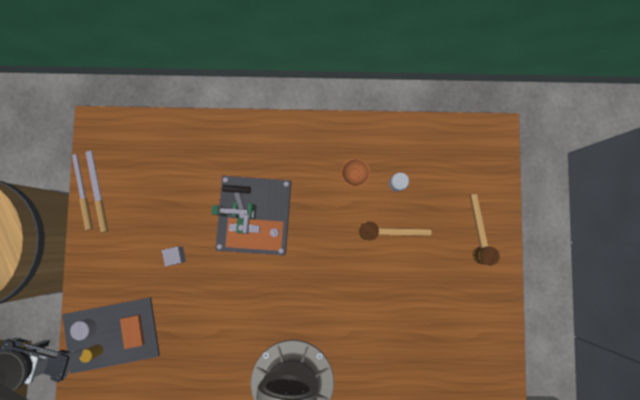

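View pics/side0.png

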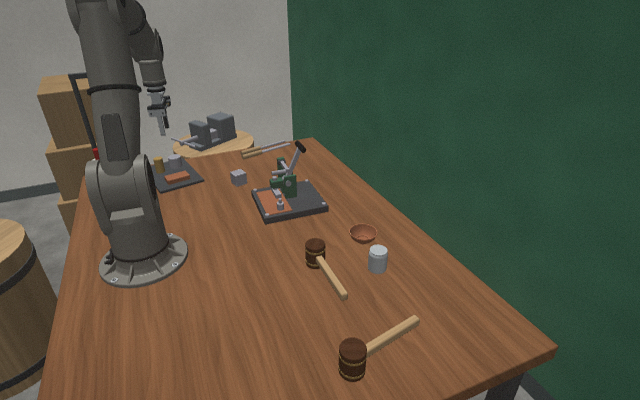

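The top view shows the fixture around (253,215), the near mallet head at (369,231) with its handle to (431,232), and another mallet at (487,256). The side view shows the fixture at (288,195) and the near mallet at (315,250). Next I'll enlarge crops of both.

```bash
python3 - <<'E'
import cv2,numpy as np
t=cv2.imread("pics/top0.png");s=cv2.imread("pics/side0.png")
def crop(im,x,y,w,h,k):
    c=cv2.resize(im[y:y+h,x:x+w],None,fx=k,fy=k,interpolation=cv2.INTER_CUBIC)
    for u in range(-(-x//10)*10,x+w,10):
        cv2.line(c,(int((u-x+.5)*k),0),(int((u-x+.5)*k),5),(255,255,255),1)
        cv2.putText(c,str(u),(int((u-x+.5)*k)-8,14),0,.3,(255,255,255),1)
    for v in range(-(-y//10)*10,y+h,10):
        cv2.line(c,(0,int((v-y+.5)*k)),(5,int((v-y+.5)*k)),(255,255,255),1)
        cv2.putText(c,str(v),(6,int((v-y+.5)*k)+3),0,.3,(255,255,255),1)
    return c
def stack(a,b):
    w=max(a.shape[1],b.shape[1]);return np.vstack([cv2.copyMakeBorder(i,0,0,0,w-i.shape[1],0) for i in(a,b)])
cv2.imwrite("pics/topc.png",stack(crop(t,208,170,90,90,5),crop(t,355,220,85,24,6)))
cv2.imwrite("pics/sidec.png",stack(crop(s,245,135,90,90,6),crop(s,300,235,55,20,1)))
E
```

```text
(no output)
```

View pics/topc.png

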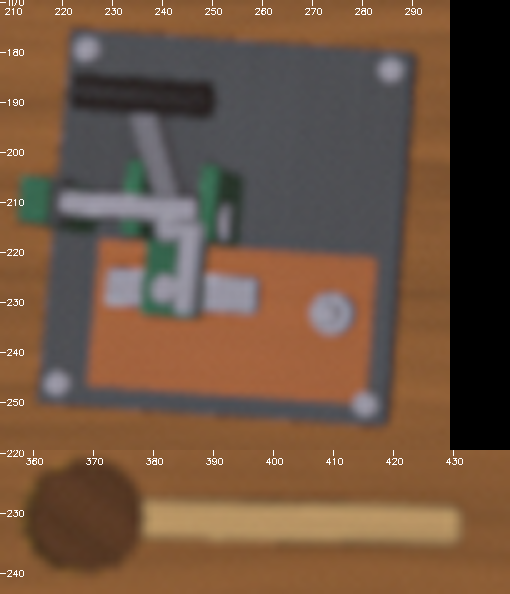

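View pics/sidec.png

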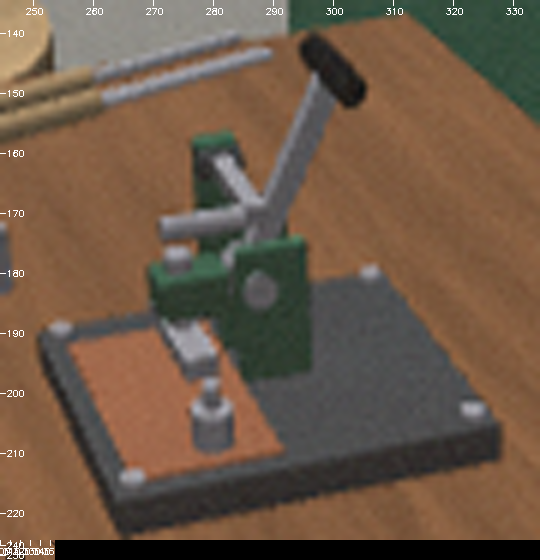

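```bash
cat > geo.py <<'E'
import numpy as np, json
from workcell import calibration
from scipy.optimize import least_squares
def proj(n,P):
    c=calibration(n);q=c["R"]@np.asarray(P,float)+c["t"]
    return np.array([c["fx"]*q[0]/q[2]+c["cx"],c["fy"]*q[1]/q[2]+c["cy"]])
def onplane(n,uv,z):
    c=calibration(n);d=c["R"].T@np.array([(uv[0]-c["cx"])/c["fx"],(uv[1]-c["cy"])/c["fy"],1]);o=-c["R"].T@c["t"]
    return o+d*(z-o[2])/d[2]
def pose(p,L):
    x,y,a=p;c,s=np.cos(a),np.sin(a);return np.array([x+c*L[0]-s*L[1],y+s*L[0]+c*L[1],L[2]])
E
python3 - <<'E'
from geo import *
O=[("top",(221.9,175.5),(130,100,30)),("top",(290.7,180.5),(130,-140,30)),("top",(285.1,254.5),(-130,-140,30)),("top",(215.1,249.9),(-130,100,30)),
("top",(273.7,232.3),(-55,-100,70)),("top",(236.1,188.7),(65,0,235)),("top",(244.5,231.9),(-69,-20,150)),
("side",(251.2,190.8),(-130,100,30)),("side",(264.5,216.5),(-130,-140,30)),("side",(327.8,206.2),(130,-140,30)),("side",(307,178.2),(130,100,30)),
("side",(279.5,198.3),(-55,-100,79)),("side",(300,145.8),(65,0,235)),("side",(272,172.5),(-69,-20,150))]
f=lambda p:np.concatenate([proj(n,pose(p,L))-uv for n,uv,L in O])
r=least_squares(f,[600,200,0],x_scale=[100,100,.1],loss="soft_l1");print(r.x,np.round(f(r.x).reshape(-1,2),1).tolist())
for k in("top","side"):
    OO=O;O2=[o for o in O if o[0]==k]
    print(k,least_squares(lambda p:np.concatenate([proj(n,pose(p,L))-uv for n,uv,L in O2]),[600,200,0],x_scale=[100,100,.1]).x)
h=onplane("top",(368.7,230.3),80);e=onplane("top",(431.2,232),53)
print("mallet",h,e,np.hypot(*(h-e)[:2]),np.arctan2(*(h-e)[1::-1]))
print("head2",onplane("top",(487,256),80))
for n in("dish",(355,172)),("tin",(400,181)),("block",(172,256)):print(n[0],onplane("top",n[1],40))
m=np.array([*h[:2],80]);print(proj("side",m),proj("side",[m[0],m[1],0]),proj("side",[*e[:2],40]))
E
```

```text
[ 5.64763550e+02  1.63885526e+02 -5.33520742e-02] [[-0.3, -0.7], [-0.0, -1.1], [-0.1, 0.2], [-0.2, 0.2], [-0.1, -0.4], [0.3, -0.2], [0.3, 2.4], [-0.6, -1.6], [-0.6, 1.4], [0.7, -1.3], [1.4, 0.7], [0.1, -0.4], [0.0, 0.1], [-2.5, 0.6]]
top [ 5.65129867e+02  1.63885820e+02 -5.59886848e-02]
side [ 5.65439922e+02  1.63669474e+02 -4.62909184e-02]
mallet [ 513.7020628  -249.65739774   80.        ] [ 511.1907203  -464.76778709   53.        ] 215.12504839326917 1.5591221885939723
head2 [ 433.79658291 -642.96542168   80.        ]
dish [ 714.92262575 -205.34990691   40.        ]
tin [ 685.81081635 -361.22635729   40.        ]
block [418.80999022 412.14913386  40.        ]
[314.32205399 242.47606608] [314.64271664 262.1708653 ] [343.9420187  296.56149047]
```

```bash
cat >> geo.py <<'E'
FX=(565.0,163.9,-0.054)
fx=lambda *L:pose(FX,L)
def down(th):return np.array([np.cos(th/2),np.sin(th/2),0,0])
E
python3 - <<'E'
from geo import *
from workcell import *
import cv2
m=np.array([513.7,-249.7]);a=1.559;d=np.array([np.cos(a),np.sin(a)]);g=m-50*d;q=down(a)
movel([159.7,655.8,400]);print(get_time_s())
movep([*g,380],q);print(get_time_s())
movel([*g,120],q,velocity=300);print(get_time_s(),get_joint_positions())
im=np.hstack([cv2.resize(grab_frame(n)[y:y+h,x:x+w],(400,400)) for n,x,y,w,h in(("top",330,190,100,100),("side",270,180,120,120))])
cv2.imwrite("pics/p1.png",im[:,:,::-1])
print(get_time_s(),get_eef_pos())
E
```

```text
1.475
5.025
6.0417 [-0.20259246  0.52934021  0.8357243   1.9128366  -0.4923462   0.91514286
  0.86313004]
6.1417 [ 513.9482163  -300.10250515  121.55437358]
```

View pics/p1.png

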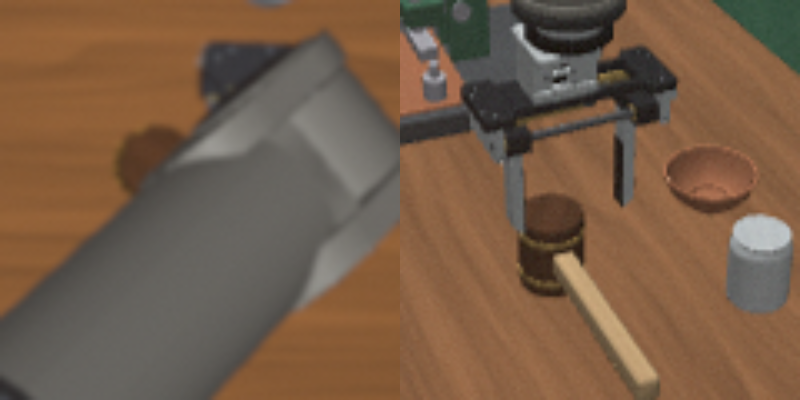

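The gripper straddles the handle just behind the head, so I'll grasp and lift.

```bash
python3 - <<'E'
from geo import *
from workcell import *
import cv2
a=1.559;d=np.array([np.cos(a),np.sin(a)]);g=np.array([513.7,-249.7])-50*d;q=down(a)
movel([*g,32],q,velocity=120);grab(55);print(get_finger_gap(),get_contact_force(),get_eef_pos())
movel([*g,190],q,velocity=150);print(get_finger_gap(),get_contact_force(),get_ft_torque())
p=fx(-55,-100,80);print(p);t=p[:2]-50*d
movel([*t,190],q,velocity=250)
movel([*t,100],q,velocity=150);wait(.2)
print(get_time_s(),get_eef_pos(),get_contact_force())
im=np.hstack([cv2.resize(grab_frame(n)[y:y+h,x:x+w],(400,400),interpolation=2) for n,x,y,w,h in(("top",230,180,100,100),("side",235,140,100,100))])
cv2.imwrite("pics/p2.png",im[:,:,::-1])
E
```

```text
0.22846816858855448 [ 0.88922696 -0.95257575  0.23758795] [ 513.13978982 -299.72229251   31.99412098]
0.22962741723243307 [ 0.38728537 -0.5846627  -3.88439618] [-0.16487333  0.02477187  0.06199773]
[504.68279453  67.01432136  80.        ]
11.6917 [504.41483842  17.20288816 100.66325766] [-0.48037888 -0.23325728 -4.28565698]
```

View pics/p2.png

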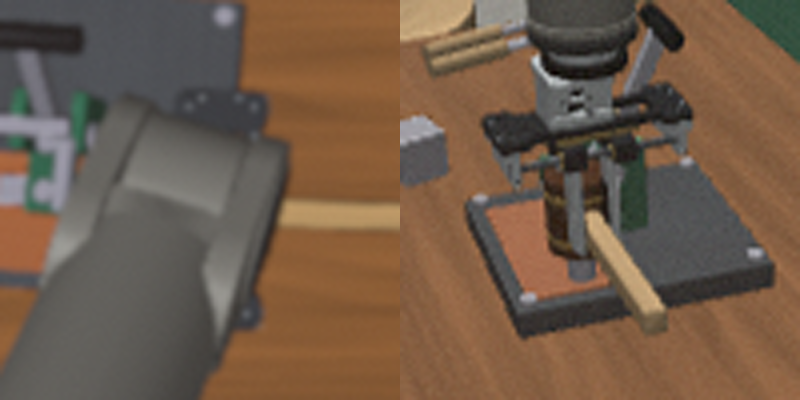

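The head is centred over the bush. The commanded height already had it pushing the pin, so I'll continue down with guarded steps.

```bash
python3 - <<'E'
from geo import *
from workcell import *
q=down(1.559);x,y,_=fx(-55,-100,80);y-=50;x-=.6
for z in (98,96,94,92.5,91.5,90.5,89.5,88.5,87.5,86.5,85.5,84.5):
    movel([x,y,z],q,velocity=40);f=get_contact_force()
    print(z,round(get_eef_pos()[2],2),np.round(f,1),np.round(get_ft_torque(),2),round(get_time_s(),2))
    if f[2]>22:break
E
```

```text
98 97.94 [ 0.1  0.1 -3.7] [-0.23  0.03 -0.01] 12.04
96 95.93 [-0.4  0.9 -2.3] [-0.07  0.1   0.03] 12.29
94 93.87 [-0.   0.8 -1.9] [-0.17  0.09 -0.03] 12.54
92.5 92.45 [-1.2 -0.8 -0.5] [-0.16  0.2   0.01] 12.79
91.5 91.86 [-2.7 -1.7 11.1] [-0.13  0.85  0.16] 13.04
90.5 91.12 [-4.  -3.9 15.6] [-0.59  0.99  0.13] 13.29
89.5 90.26 [-4.4 -7.5 18.6] [-1.18  1.11  0.17] 13.54
88.5 89.34 [-4.9 -9.1 20.6] [-1.62  1.32  0.24] 13.79
87.5 88.44 [ -5.3 -10.6  23.4] [-1.95  1.41  0.22] 14.04
```

```bash
python3 - <<'E'
from geo import *
from workcell import *
import cv2
q=down(1.559);x,y,_=fx(-55,-100,80);y-=50
movel([x,y,180],q,velocity=200);print(get_finger_gap(),get_ft_torque(),get_contact_force())
movel([x,-150,180],q,velocity=250);wait(.2)
s=grab_frame("side")
im=np.hstack([cv2.resize(s[y:y+h,x:x+w],(400,500),interpolation=2) for x,y,w,h in((255,180,40,50),(255,140,96,120))])
cv2.imwrite("pics/p3.png",im[:,:,::-1]);print(get_time_s())
E
```

```text
0.22813593110174038 [-0.16686445  0.04690898  0.03643713] [-0.2772652  -0.04200772 -4.4131988 ]
15.725
```

View pics/p3.png

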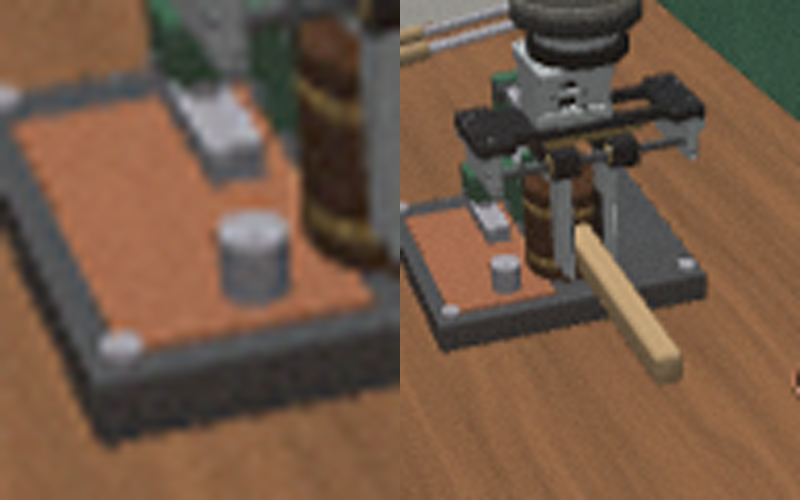

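The pin looks flush. I'll tap once more with the pin nearer the handle, where tilt matters least, then return the mallet to its spot.

```bash
python3 - <<'E'
from geo import *
from workcell import *
q=down(1.559);x,y,_=fx(-55,-100,80);y-=27
movel([x,y,180],q,velocity=300);movel([x,y,96],q,velocity=150)
for z in (93,92,91,90,89,88):
    movel([x,y,z],q,velocity=40);f=get_contact_force()
    print(z,round(get_eef_pos()[2],2),np.round(f,1),np.round(get_ft_torque(),2))
    if f[2]>20:break
movel([x,y,180],q,velocity=250)
movel([513.1,-299.7,180],q,velocity=300);movel([513.1,-299.7,42],q,velocity=150)
for z in range(38,28,-1):
    movel([513.1,-299.7,z],q,velocity=40);f=get_contact_force();print(z,round(f[2],1))
    if f[2]>4:break
gripper_open();wait(.2)
print(get_finger_gap(),get_contact_force(),get_time_s())
movel([513.1,-299.7,200],q,velocity=200);print(get_time_s())
import cv2
s=grab_frame("side");cv2.imwrite("pics/p4.png",cv2.resize(s[170:320,240:400],(640,600),interpolation=2)[:,:,::-1])
E
```

```text
93 93.84 [-1.1 -4.2  5.6] [-0.61  0.2   0.06]
92 93.03 [-1.1 -5.9  8.8] [-0.96  0.42  0.05]
91 92.08 [-1.6 -7.4 10. ] [-1.26  0.43  0.06]
90 91.09 [-2.1 -9.9 10.5] [-1.57  0.45  0.1 ]
89 90.07 [ -2.4 -10.7  10.7] [-1.82  0.52  0.08]
88 89.08 [ -1.2 -11.4   9.7] [-2.02  0.49  0.14]
38 -3.1
37 -3.7
36 -2.6
35 -3.9
34 -3.2
33 -4.0
32 -4.3
31 -4.1
30 -4.2
29 -3.5
0.9990602126347448 [0.28538051 0.82297871 0.41925814] 25.4667
26.475
```

View pics/p4.png

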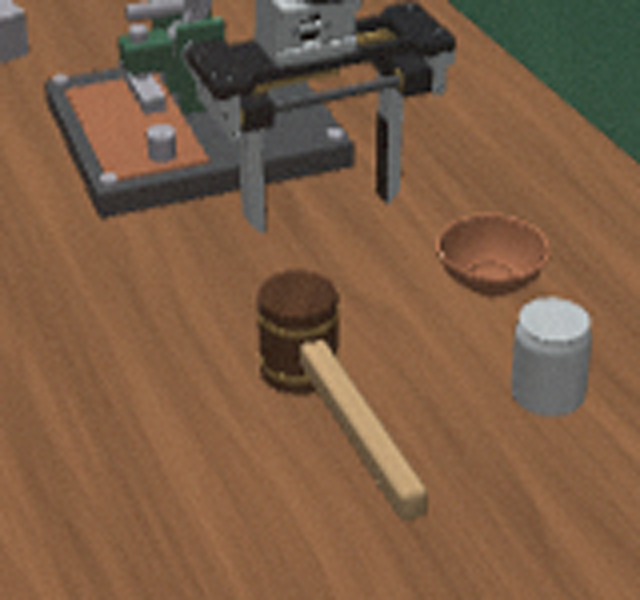

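The mallet is upright on the bench with the gripper open and clear of it, and the pin is flush at (160,140). Next is the catch: straddle its bar from above.

```bash
python3 - <<'E'
from geo import *
from workcell import *
import cv2
q=down(np.pi-.054)
movel([513.1,-299.7,330],velocity=300)
for i in range(1):
    movep(fx(-42,-20,330),q)
print(get_time_s(),np.round(get_joint_positions(),2))
movel(fx(-42,-20,200),q,velocity=200)
print(get_time_s())
im=np.hstack([cv2.resize(grab_frame(n)[y:y+h,x:x+w],(400,500),interpolation=2) for n,x,y,w,h in(("top",205,160,80,100),("side",240,120,80,100))])
cv2.imwrite("pics/p5.png",im[:,:,::-1])
# feasibility of the arc
for a in np.linspace(0,1.9,5): print(ik(fx(-42,70-90*np.cos(a),147+90*np.sin(a)),q) is not None)
E
```

```text
28.7417 [-1.28  0.17  1.03  1.8  -0.15  1.26  1.31]
29.5417
True
True
True
True
True
```

View pics/p5.png

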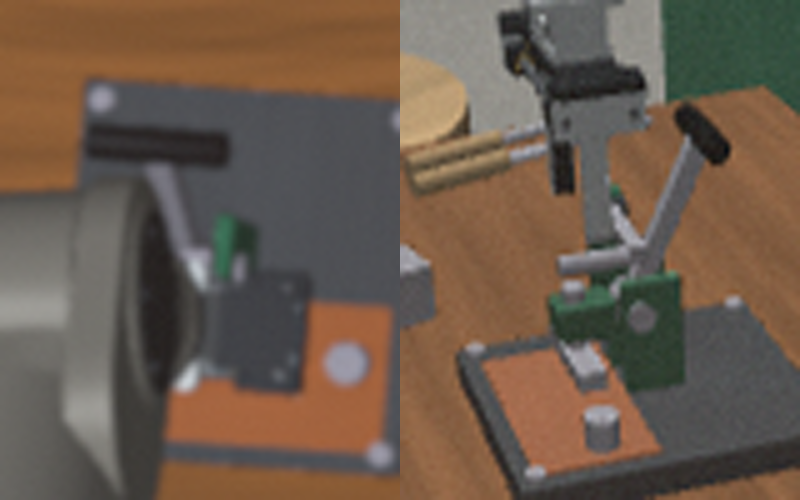

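The near finger lines up with the middle of the catch bar (bar at about 560–640, 262). I'll descend, grip lightly and swing it over.

```bash
python3 - <<'E'
from geo import *
from workcell import *
import cv2
q=down(np.pi-.054)
movel(fx(-42,-20,148),q,velocity=120);print(np.round(get_contact_force(),1))
grab(12);print("gap",get_finger_gap(),np.round(get_contact_force(),1))
for a in np.linspace(0,1.9,14)[1:]:
    movel(fx(-42,70-90*np.cos(a),148+90*np.sin(a)),q,velocity=70)
    print(round(a,2),np.round(get_contact_force(),1),round(get_finger_gap(),3))
print(get_time_s())
gripper_open();wait(.2)
movel(fx(-42,70-90*np.cos(1.9),340),q,velocity=200);print(get_time_s())
s=grab_frame("side");cv2.imwrite("pics/p6.png",cv2.resize(s[110:230,240:340],(500,600),interpolation=2)[:,:,::-1])
E
```

```text
[-0.4  0.7 -0.4]
gap 0.16708088393124856 [ 0.9  5.  -1.6]
0.15 [ 0.2  5.6 -2.5] 0.165
0.29 [ 1.2  8.3 -2.9] 0.17
0.44 [ 4.3 14.5 -7.7] 0.165
0.58 [  7.   18.9 -17.2] 0.165
0.73 [  2.9  14.  -13.5] 0.167
0.88 [  1.4   9.  -11.7] 0.165
1.02 [-1.4  5.7 -8.3] 0.165
1.17 [-5.8 -0.6 -0.8] 0.161
1.32 [-5.4 -1.   5.3] 0.167
1.46 [-3.4  0.2  6.4] 0.164
1.61 [0.  0.4 4.7] 0.165
1.75 [1.9 0.6 3.9] 0.164
1.9 [3.3 1.4 2.7] 0.165
35.85
37.9917
```

View pics/p6.png

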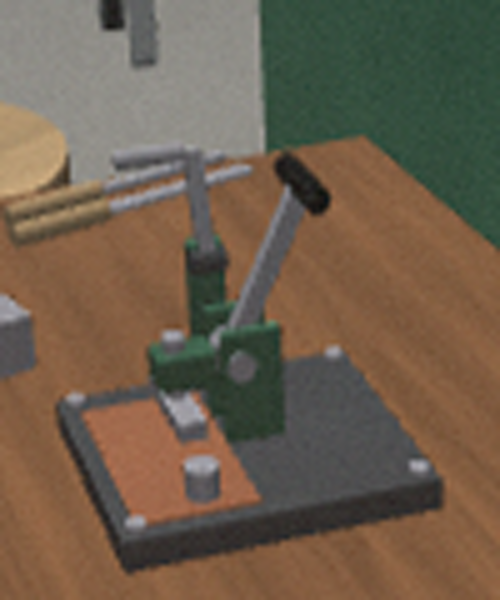

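The catch is standing past upright. Next is the lever, gripped off-centre on the crossbar at y −25.

```bash
python3 - <<'E'
from geo import *
from workcell import *
import cv2
q=down(np.pi/2-.054)
L=lambda b,r=150:fx(r*np.sin(.45-b),-25,100+r*np.cos(.45-b))
movep(fx(65,-25,340),q);print(get_time_s(),np.round(get_joint_positions(),2))
print([ik(L(b),q) is not None for b in np.linspace(0,1.12,6)])
movel(fx(65,-25,280),q,velocity=200)
im=np.hstack([cv2.resize(grab_frame(n)[y:y+h,x:x+w],(400,500),interpolation=2) for n,x,y,w,h in(("top",205,160,80,100),("side",260,90,80,100))])
cv2.imwrite("pics/p7.png",im[:,:,::-1])
E
```

```text
39.075 [-1.13  0.57  1.28  1.57 -0.55  1.42  0.14]
[True, True, True, True, True, True]
```

View pics/p7.png

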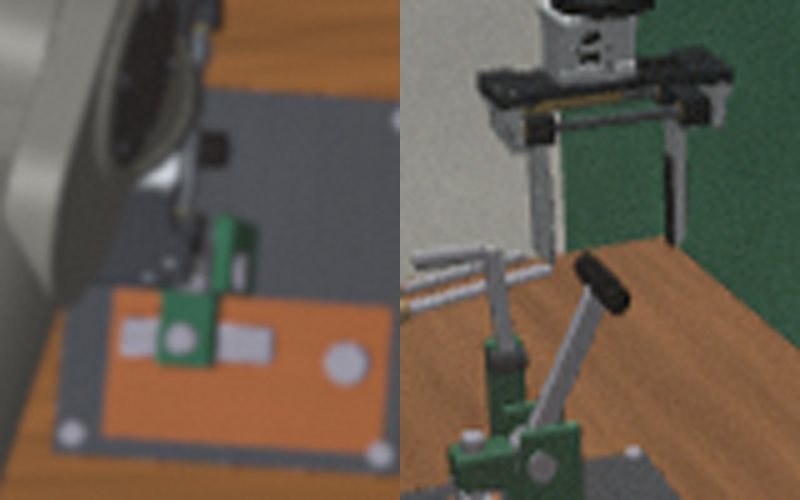

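The fingers straddle the crossbar near its end and the arm is well above the catch. I'll descend, grip and pull.

```bash
python3 - <<'E'
from geo import *
from workcell import *
q=down(np.pi/2-.054)
L=lambda b,r=150:fx(r*np.sin(.45-b),-25,96+r*np.cos(.45-b))
movel(L(0),q,velocity=120);print(np.round(get_contact_force(),1))
grab(30);print("gap",get_finger_gap(),np.round(get_contact_force(),1))
for b in np.linspace(0,1.1,12)[1:]:
    movel(L(b),q,velocity=60);f=get_contact_force()
    print(round(b,2),np.round(f,1),round(get_finger_gap(),3),np.round(get_eef_pos()-L(b),1))
    if np.linalg.norm(f)>45:break
print(get_time_s(),np.round(get_joint_positions(),2))
E
```

```text
[ 0.6 -0.7 -0.1]
gap 0.22535524467467938 [ 2.5  0.  -1. ]
0.1 [ 5.9 -0.5  3.6] 0.222 [ 0.7 -0.   0.6]
0.2 [ 8.8 -0.9  7.5] 0.224 [ 1.7 -0.1  1.3]
0.3 [ 8.  -0.6  8.8] 0.227 [1.6 0.1 1.3]
0.4 [6.8 0.2 7.7] 0.223 [1.3 0.1 1. ]
0.5 [6.4 0.2 8.4] 0.227 [1.4 0.1 1. ]
0.6 [ 6.9 -0.5  5.1] 0.226 [1.2 0.1 0.8]
0.7 [6.9 0.6 5.5] 0.222 [1.3 0.1 0.8]
0.8 [ 7.7 -0.6  2.6] 0.224 [1.2 0.  0.7]
0.9 [ 8.  -0.6  4.1] 0.23 [1.4 0.  0.8]
1.0 [ 9.6 -1.   1.7] 0.227 [ 1.5 -0.   0.7]
1.1 [12.6 -1.   1.5] 0.227 [ 1.9 -0.   0.8]
45.7 [-1.51  0.35  1.35  2.05 -0.4   1.05 -0.02]
```

```bash
python3 - <<'E'
from geo import *
from workcell import *
import cv2
q=down(np.pi/2-.054)
L=lambda b,r=150:fx(r*np.sin(.45-b),-25,96+r*np.cos(.45-b))
p=L(1.1)
for k in (2,4,6,8,10):
    t=p+k*(fx(-.8,0,-.6)-fx(0,0,0));movel(t,q,velocity=40);wait(.2);f=get_contact_force()
    print(k,np.round(f,1),np.round(get_eef_pos()-p,1),round(get_joint_positions()[2],3))
    if f[0]>24:break
print(get_time_s())
im=np.hstack([cv2.resize(grab_frame(n)[y:y+h,x:x+w],(400,500),interpolation=2) for n,x,y,w,h in(("top",205,160,80,100),("side",240,120,80,100))])
cv2.imwrite("pics/p8.png",im[:,:,::-1])
E
```

```text
2 [ 9.9 -0.4  4.2] [ 0.5  0.  -0.2] 1.346
4 [11.9 -2.2 15.4] [ 0.1  0.1 -0.6] 1.347
6 [17.3 -3.2 23. ] [ 0.   0.2 -1. ] 1.348
8 [19.5 -5.  34. ] [ 0.   0.2 -1.2] 1.35
10 [25.9 -4.8 37.1] [-0.1  0.4 -1.7] 1.35
47.95
```

View pics/p8.png

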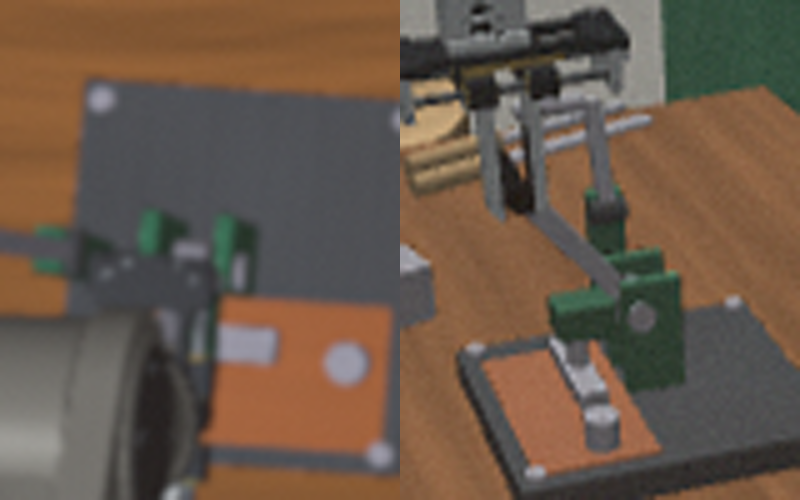

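Force climbs with almost no motion, so the lever is at its stop. The jaw is down and the catch still stands clear. I'll ease the push to a moderate hold and hand in.

```bash
python3 - <<'E'
from geo import *
from workcell import *
q=down(np.pi/2-.054)
p=fx(150*np.sin(-.65),-25,96+150*np.cos(.65))
movel(p+5*(fx(-.8,0,-.6)-fx(0,0,0)),q,velocity=40);wait(.4)
print(np.round(get_contact_force(),1),np.round(get_eef_pos()-p,1),get_finger_gap(),get_time_s())
hand_in()
E
```

```text
[19.6 -0.4  2.6] [ 0.   0.3 -1.2] 0.2259423514072721 48.725
the job is handed in; nothing more can be done
```

I did all the steps in the order asked and handed the job in at about 48.7 s. The gripper was still holding the lever at its stop.

- **Pin:** I drove it down with the mallet. Force rose sharply at the height where the pin should be home, and the picture shows it level with the bush. I could not measure the last half millimetre: the pictures are too coarse for that.
- **Second tap:** It met resistance about 2 mm higher than the first. I put this down to the mallet having tilted about 0.08 rad in the grip from the first press, not to the pin standing proud.
- **Mallet:** It stands upright where it was at the start, and I let go of it. The force reading showed no clear touchdown as I lowered it, but the picture afterwards shows it standing on the bench.
- **Catch:** I swung it over to about 1.9 rad and released it. The last picture shows it still past upright and clear of the lever.
- **Lever:** I pulled it until more push moved it only about 1 mm, and the jaw bar came down onto the blank. I briefly pushed with about 45 N there through the fingers, then eased to about 20 N. The grip was still closed on the crossbar, and the position had not moved away from the stop.

I never touched the dish, tin or block. The dish and tin looked unmoved in the picture taken after I put the mallet down. I did not check any of the three again at the end.

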